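Free the stuck toe carriage of the shoe jack and load the last

ROBOT

A 7-joint arm with a two-finger parallel gripper is mounted at the origin on the work surface. World frame = base frame: x ahead of the robot, y to its left, z up, the work surface at z = 0. Lengths are in m, angles in rad, forces in N, time in s.
With the tool pointing down it reaches from about 0.4 to 0.85 m from the base axis. Payload 10.4 kg.
Tool frame: the origin (TCP) lies at the centre of the arm's flange, where the gripper is bolted on; the fingertips stand 173 mm ahead of it and the grasp point (between the pads) lies 155 mm ahead of it (manip.nose_length is the distance from the TCP to the fingertips, in m); z points along the fingers, x is the direction in which the jaws open and shut, and the axes are right-handed (so a half turn about z gives the same grasp; the last joint's range is limited). The gripper opens to 85 mm and grips with 20 to 120 N. Pads are 22 mm wide; open, the fingers measure 114 mm over their backs; the gripper's body (76 mm by 85 mm) begins 54 mm behind the grasp point. The pads swing forward as they close: fully open they stand 13 mm farther back than shut.
Start: joints at [-1.243, 0.332, -0.065, 1.46, 0.022, 1.35, -0.088], TCP at [0.215, 0.587, 0.405] pointing down, gripper open.
Joint ranges: [-2.6, 2.6], [-0.5, 2.12], [-1.47, 1.34], [0.16, 2.42], [-1.27, 4.41], [0.06, 2.06], [-2.6, 2.6]. Speed limits (rad/s): [2.22, 2.22, 2.79, 2.79, 3.14, 3.14, 3.14].

INTERFACE

Orientations are given as a unit quaternion [x, y, z, w].
In Python, from workcell import status, cams, order, manip gives the robot as it stands.
- The arm moves only by the tool servo_tool, never from a script. Its argument "motion" is a list that holds one entry, the list of rows, each a list of 6 numbers: the shift along the tool's x, y, z in units of 50 mm (1.0 is 50 mm), then the turn, a rotation vector about the tool's x, y, z in units of 5 degrees (1.0 is 5 degrees). In form: [[[x, y, z, ax, ay, az], ...]]. A call has 1 to 12 rows; each row shifts and turns the pose as measured when the row begins, along the tool's axes as they then stand; what a row does not reach is not made up. A row lasts 1/10 s, in which the tool goes at most 50 mm and 8.59 degrees, less where a joint would pass 70% of its speed; a pose out of reach is approached as far as the arm can. A call is refused whole if a number of a shift passes 1 or a number of a turn 1, either way. A call with a gripper value outside its range is refused whole. "jaw" is the closure in counts, from 0 (fully open) to 255 (shut), set as the call begins (left out, the last holds). The fingers move at their own pace and stop on an object; "force" is the grip in N (left out, the last holds). Time passes only in rows, so rows that do not move let the fingers close. It gives the time, the measured TCP pose, the force and the opening at its end, in the units of the state.
- status.get_obs(): the state, without advancing time (a new reading comes with each control period).
- cams.camera(name): name is "scene" or "top" or "wrist"; returns a dict with "color" (384x512x3 uint8, red, green, blue), "vertical_fov" (degrees; the focal length in pixels is half the picture's height over the tangent of half this angle, whatever the lens; pixels are square), "cx", "cy" (the principal point, pixels), "k1" (the pictures are not rectified: a ray, as slopes to the right and down, at radius r is drawn at 1 + k1 r^2 times it, then the intrinsics apply), "extrinsics" (4x4, takes a point from camera to world coordinates). Camera axes: x right, y down, z forward; pixel columns grow to the right and rows downward; lengths in m; the calibration is good to about 2 mm. A picture is of the moment at which its call begins. There is no depth.
- order.hand_in(): hands the job in, once; it reports no verdict.
The state is a dict: "clock": time; "joint_pos": joint angles; "joint_velocities": joint speeds; "tau": joint torques, N m; "position": TCP position; "ee_rot": TCP orientation; "ft_force": force on the tool from outside, world axes, zero at the start; "torque": the same for the moment, N m; "grip_width": opening from 0.0 (shut) to 1.0 (fully open).
Only numpy, scipy, OpenCV 4.12 (cv2) and the standard library are available. Lean on these libraries where they do the work, as an engineer would, in place of code of your own. Each camera call takes 0.05 s, during which the arm holds its last target.

TASK

The dark red toe carriage of the shoe jack is stuck with old polish: with closed fingers, push it away from the grey heel post, without forcing it or letting it shoot off, until it breaks free, and press it gently but fully home against the hidden rubber stop, so that it stays there. Then set the small green last down gently on the cork bed, standing on its sole, in line with the rail and midway across the bed, toe towards the carriage and heel just in front of the heel post (no more than about two centimetres away), and let go. Leave the other things on the bench alone.

Things in the scene. Friction and masses are not known exactly. Their poses are not given: they have to be found in the camera images.
- rail: shoe jack screwed to the bench: dark steel rail 110 mm wide (its x), 420 mm long (its y, from -240 to +180 mm), 30 mm high, with a cork strip 72 mm wide (the bed) on top, from y = -170 to 132 mm. Origin on the bench at the middle of its width; z up. A grey heel post stands at +y; the carriage runs towards -y; a rubber end stop is hidden inside, at a place that differs each time
- bed (a point): on the rail's middle line, on the cork's surface (36 mm above the bench), 75 mm on the rail's -y side of the heel pad's face: the last's origin comes to lie here when its heel touches the pad
- heel_pad (a point): middle of the cork face of the fixed heel post (rail y = 132 mm, looking to -y), 60 mm above the bench; the post is 70 mm wide, 40 mm long, its top 85 mm above the bench
- carriage (a joint): travel of the dark red toe carriage (m): 0 nearest the heel post, growing as it is pushed away (rail -y). Starts stuck at 0 to 25 mm. Stuck, it takes about 10 to 16 N to move; somewhere from 40 to 65 mm it breaks free, then runs with about 3.5 N (more if fast: 18 N per m/s) and stays where left. It meets the hidden stop somewhere from 70 to 130 mm
- carriage_face (a point): middle of the carriage's cork face that looks at the heel post, 60 mm above the bench. The carriage is a block 104 mm wide, 100 mm long (from the face towards rail -y), from 37 to 82 mm above the bench: too big to grip, so push its face with closed fingers. 102 to 127 mm of room between post and face at the start
- buffer (a joint): how far the carriage squeezes the hidden rubber stop (m); 0 = untouched. 2.2 N per mm, on top of the 3.5 N that the carriage needs. Home: squeezed by over 4 mm for a moment (push of 13 N or more; 18 N is good); eased off slowly, 1 to 2 mm remain. Over 9.5 mm, or a push over 25 N, is ramming. A red pin at the rail's -y end rises by three times this value
- last: small green plastic shoe last (solid foot shape) standing on its flat sole: 150 mm long (its x), 54 mm wide at the ball, about 0.35 kg. Origin under the middle of its length; toe at +x. Over the heel half rises a narrow cone to grip: x from -66 to +3 mm, 30 mm thick (its y), straight sides from about 50 mm up to the top at 80 mm
- last_toe (a point): tip of the last's toe, on the underside, 75 mm ahead of its origin
- tin_a: shut black-lidded polish tin, 74 mm across, 26 high; bystander, leave it; origin under its centre
- tin_b: shut dark-red-lidded polish tin, 62 mm across, 24 high; bystander, leave it; origin under its centre
- brush: pale wooden bristle brush, 150 x 50 x 43 mm, long along its x; bystander, leave it; origin under its centre
- dressing: amber bottle, 42 mm across, 115 high; bystander, leave it; origin under its centre
- shoe: brown leather shoe, 270 mm long, toe at its +x, about 100 mm high; bystander, leave it; origin under its centre
- hammer: hammer lying flat along its x; bystander, leave it; origin under its centre
- tray: low open wooden tray 160 x 110 x 40 mm; bystander, leave it; origin under its centre
There are look-alikes about, which are no part of the job. What is shaped like the last but purple is not meant.

How it is judged:
By the outcome, as a careful person would: the job done as asked, in the order asked, and still so for the second after the job is handed in, with the robot touching nothing.
It also fails if it takes over 64 s, if anything falls off the work surface, if the arm or the gripper's body presses on something with over 40 N, if the wrist force passes 120 N, or if a joint passes its speed limit or range.

## Working session

There is one attempt and no reset: what is moved stays moved. The work goes in short steps, Python scripts to look and compute and a tool call to move; the robot and the scene stay as the last step left them, time stands still between calls to the robot, and variables do not carry over. Pictures are saved under pics/ and viewed, and the job is handed in when it is done.

Besides the shell and the picture viewer there is one more tool, called in YAML: its name, and indented under it one key for each argument. servo_tool: Moves the arm, as the interface text tells. Its arguments: {"type":"object","properties":{"motion":{"type":"array","items":{"type":"array","items":{"type":"array","items":{"type":"number"}}}},"jaw":{"type":"number"},"force":{"type":"number"}},"required":["motion"]}

```bash
ls; mkdir -p pics
python3 - <<'E'
from workcell import status,cams,order,manip
import cv2
o=status.get_obs()
for k,v in o.items(): print(k,v)
for n in("scene","top"):
    c=cams.camera(n); cv2.imwrite(f"pics/{n}0.png",c["color"][:,:,::-1])
    print(n,c["vertical_fov"],c["cx"],c["cy"],c["k1"],c["extrinsics"])
print(manip.nose_length)
E
```

```text
pics
clock 0.0
joint_pos [-1.24260453  0.33284651 -0.06473183  1.46095283  0.02155376  1.34990541
 -0.08849611]
joint_velocities [ 0.00082591  0.00080727 -0.00023606 -0.00187881 -0.00019432  0.00109969
  0.0001109 ]
tau [-7.39848165e-04 -6.25428271e+01  4.89815895e-02 -3.91612887e+01
  1.63097552e-02  9.69478424e-03 -2.71296091e-05]
position [0.2146997  0.58681874 0.40392617]
ee_rot [ 8.19633610e-01  5.72887635e-01 -5.78230728e-04  4.11366628e-04]
ft_force [-1.27855869  0.69536665 -0.27901264]
torque [-0.01061016 -0.02066781 -0.0452977 ]
grip_width 1.00352017455514
scene 54.1332509198269 255.03084609560383 197.21223989992097 -0.10329707719671916 [[-0.66491655  0.53302082 -0.52323492  1.10605427]
 [ 0.74662714  0.45478169 -0.48551161  0.57828629]
 [-0.02083014 -0.7134861  -0.70035969  0.91772204]
 [ 0.          0.          0.          1.        ]]
top 49.65871194150754 254.7049120528787 191.03427242549165 -0.0922386616202788 [[ 0.01183482 -0.98394399  0.17808472  0.20839775]
 [-0.99985633 -0.01380613 -0.00983433  0.01188472]
 [ 0.01213509 -0.17794275 -0.98396601  1.45916712]
 [ 0.          0.          0.          1.        ]]
0.1734
```

View pics/scene0.png

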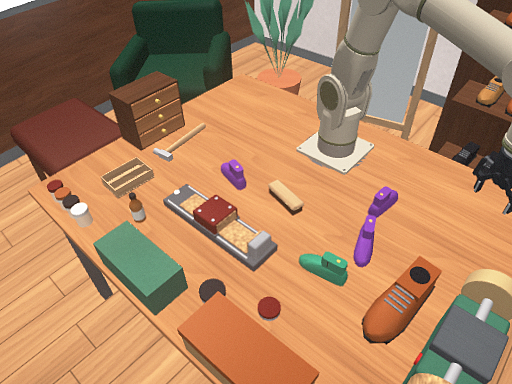

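View pics/top0.png

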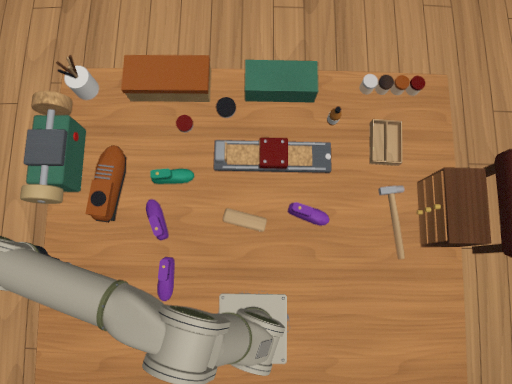

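The top view shows the rail at about (215–330, 155), with the post at its left end, the carriage at (273,152) and the green last at (172,176). I'll zoom in and measure.

```bash
cat > h.py <<'E'
import numpy as np,cv2
from workcell import status,cams,order,manip
def cal(c):
    h=c["color"].shape[0]; f=h/2/np.tan(np.radians(c["vertical_fov"])/2)
    return f,c["cx"],c["cy"],c["k1"],np.array(c["extrinsics"])
def ray(c,uv):
    f,cx,cy,k,E=cal(c)
    d=(np.array(uv,float)-[cx,cy])/f
    rd=np.linalg.norm(d); r=rd
    for _ in range(30): r=rd/(1+k*r*r)
    s=d*(r/rd if rd>0 else 1)
    v=E[:3,:3]@np.array([s[0],s[1],1]); return E[:3,3],v
def onz(c,uv,z):
    o,v=ray(c,uv); return o+v*(z-o[2])/v[2]
def proj(c,p):
    f,cx,cy,k,E=cal(c)
    q=E[:3,:3].T@(np.array(p)-E[:3,3]); s=q[:2]/q[2]
    return s*(1+k*(s@s))*f+[cx,cy]
def tri(cs,uvs):
    A=np.zeros((3,3));b=np.zeros(3)
    for c,u in zip(cs,uvs):
        o,v=ray(c,u);v=v/np.linalg.norm(v);P=np.eye(3)-np.outer(v,v);A+=P;b+=P@o
    return np.linalg.solve(A,b)
def crop(c,x0,y0,x1,y1,s,name):
    im=c["color"][y0:y1,x0:x1,::-1]
    cv2.imwrite(name,cv2.resize(im,None,fx=s,fy=s,interpolation=cv2.INTER_CUBIC))
E
python3 - <<'E'
from h import *
t=cams.camera("top"); s=cams.camera("scene")
import pickle; pickle.dump((t,s),open("c0.pkl","wb"))
crop(t,140,120,340,220,4,"pics/t1.png"); crop(s,150,170,350,300,4,"pics/s1.png")
hsv=cv2.cvtColor(t["color"],cv2.COLOR_RGB2HSV)
m=cv2.inRange(hsv,(70,120,60),(95,255,255)); m[:160]=0;m[200:]=0;m[:,:140]=0;m[:,210:]=0
n,l,st,ce=cv2.connectedComponentsWithStats(m); print(st,ce)
E
```

```text
[[     0      0    512    384 196081]
 [   151    169     43     15    527]] [[255.72580719 191.54243909]
 [171.48387097 175.70967742]]
```

```bash
sleep 1
```

```text
(no output)
```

View pics/t1.png

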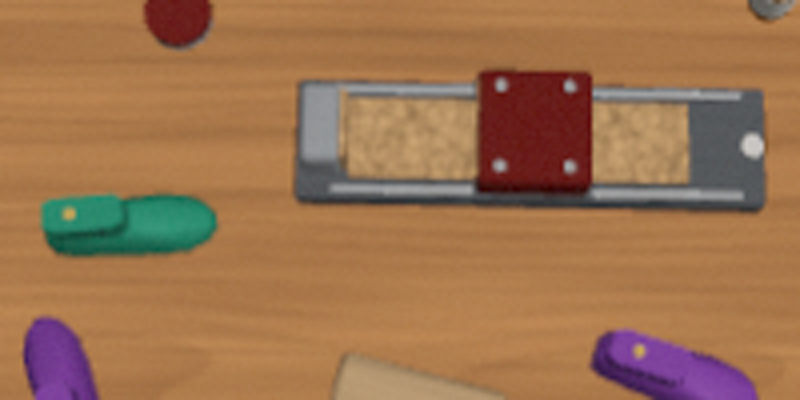

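View pics/s1.png

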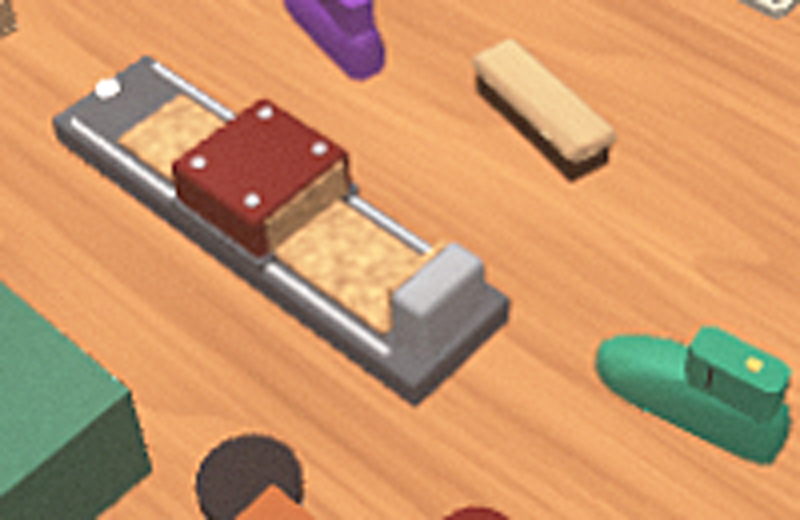

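Run:
```python
from h import *
import pickle
t,s=pickle.load(open("c0.pkl","rb"))
T=lambda x,y:((x+.5)/4-.5+140,(y+.5)/4-.5+120)
S=lambda x,y:((x+.5)/4-.5+150,(y+.5)/4-.5+170)
def pr(n,c,F,pts,z):
    P=np.array([onz(c,F(*p),z) for p in pts]); print(n,np.round(P[:,:2],4).tolist(),'mean',np.round(P.mean(0),4)); return P
R=pr("rail top",t,T,[(299,81),(762,91),(764,210),(297,202)],.03)
pr("post top",t,T,[(305,85),(338,85),(337,162),(302,161)],.085)
pr("carr top",t,T,[(480,72),(591,74),(589,193),(478,189)],.082)
pr("cone",t,T,[(43,202),(125,197),(123,233),(50,236)],.08)
pr("toe",t,T,[(217,220)],.01)
pr("S rail",s,S,[(55,122),(148,58),(509,300),(414,388)],.03)
pr("S post",s,S,[(392,295),(455,245),(484,265),(420,314)],.085)
pr("S carr",s,S,[(173,165),(265,99),(347,157),(265,229)],.082)
pr("S cone",s,S,[(688,343),(706,327),(788,376),(768,388)],.08)
pr("S dot",s,S,[(754,364)],.08); pr("T dot",t,T,[(69,213)],.08)
pr("pin T",t,T,[(752,146)],.035);pr("pin S",s,S,[(107,89)],.035)
```

```text
rail top [[0.6513, 0.1443], [0.6489, -0.2718], [0.539, -0.271], [0.5401, 0.1427]] mean [ 0.5948 -0.064   0.03  ]
post top [[0.6308, 0.134], [0.6312, 0.1055], [0.5628, 0.1046], [0.5633, 0.1345]] mean [0.597  0.1197 0.085 ]
carr top [[0.6456, -0.0167], [0.6454, -0.1128], [0.5395, -0.1107], [0.5416, -0.016]] mean [ 0.593 -0.064  0.082]
cone [[0.5257, 0.3557], [0.5309, 0.2854], [0.4995, 0.2855], [0.496, 0.3479]] mean [0.513  0.3186 0.08  ]
toe [[0.5273, 0.2156]] mean [0.5273 0.2156 0.01  ]
S rail [[0.6553, -0.2644], [0.5504, -0.2648], [0.5516, 0.1472], [0.6571, 0.1464]] mean [ 0.6036 -0.0589  0.03  ]
S post [[0.6362, 0.1086], [0.5723, 0.1121], [0.573, 0.1401], [0.6358, 0.1348]] mean [0.6043 0.1239 0.085 ]
S carr [[0.6512, -0.107], [0.5537, -0.1055], [0.5574, -0.0107], [0.6501, -0.0059]] mean [ 0.6031 -0.0573  0.082 ]
S cone [[0.5318, 0.2889], [0.5123, 0.2905], [0.5108, 0.3564], [0.5279, 0.3514]] mean [0.5207 0.3218 0.08  ]
S dot [[0.5173, 0.3333]] mean [0.5173 0.3333 0.08  ]
T dot [[0.5163, 0.3327]] mean [0.5163 0.3327 0.08  ]
pin T [[0.5962, -0.2606]] mean [ 0.5962 -0.2606  0.035 ]
pin S [[0.6028, -0.2571]] mean [ 0.6028 -0.2571  0.035 ]
```

Run:
```python
from h import *
import pickle
t,s=pickle.load(open("c0.pkl","rb"))
T=lambda x,y:((x+.5)/4-.5+140,(y+.5)/4-.5+120)
S=lambda x,y:((x+.5)/4-.5+150,(y+.5)/4-.5+170)
for n,a,b in [("dot",(69,213),(754,364)),("pin",(752,146),(107,89)),("riv+x-y",(570,87),(198,162)),("riv -x-y",(570,166),(265,113)),("riv -x+y",(499,166),(320,148)),("riv+x+y",(500,86),(252,200)),
 ("rail TL",(299,81),(414,388)),("rail TR",(762,91),(55,122)),("BR",(764,210),(148,58)),("BL",(297,202),(509,300)),
 ("carr +x+y",(480,72),(265,229)),("c -x+y",(478,189),(347,157)),("post +x-y",(338,85),(392,295)),("post -x-y",(337,162),(455,245)),("post +x+y",(305,85),(420,314)),("post-x+y",(302,161),(484,265)),("toe",(217,220),(598,358))]:
    p=tri([t,s],[T(*a),S(*b)]); print(n,p.round(4),(proj(t,p)-T(*a)).round(2),(proj(s,p)-S(*b)).round(2))
```

```text
dot [0.5165 0.333  0.0789] [-0.  0.] [-0. -0.]
pin [ 0.5986 -0.2625  0.0283] [ 0.18 -0.16] [0.24 0.05]
riv+x-y [ 0.6347 -0.0955  0.0799] [ 0.2  -0.18] [0.3  0.05]
riv -x-y [ 0.5637 -0.0949  0.0804] [ 0.08 -0.07] [0.11 0.02]
riv -x+y [ 0.5628 -0.0341  0.0804] [ 0.1  -0.08] [0.14 0.02]
riv+x+y [ 0.6346 -0.0349  0.0797] [ 0.22 -0.18] [0.32 0.05]
rail TL [0.6537 0.1442 0.0241] [ 0.18 -0.13] [0.28 0.04]
rail TR [ 0.6511 -0.2731  0.0214] [-0.11  0.1 ] [-0.16 -0.03]
BR [ 0.5426 -0.2743  0.0185] [ 0.28 -0.25] [0.37 0.08]
BL [0.5436 0.1427 0.0183] [ 0.32 -0.21] [0.44 0.06]
carr +x+y [ 0.6466 -0.0147  0.073 ] [-0.62  0.5 ] [-0.92 -0.16]
c -x+y [ 0.5467 -0.0184  0.0677] [ 0.61 -0.47] [0.84 0.13]
post +x-y [0.633  0.1057 0.0796] [ 0.05 -0.04] [0.07 0.01]
post -x-y [0.5654 0.1056 0.074 ] [-0.09  0.06] [-0.12 -0.02]
post +x+y [0.6328 0.1334 0.0807] [ 0.27 -0.19] [0.4  0.06]
post-x+y [0.5662 0.1351 0.0747] [ 0.1  -0.07] [0.14 0.02]
toe [ 0.5302  0.2172 -0.0028] [ 0.07 -0.04] [0.1  0.01]
```

servo_tool:
  motion:
    - [[0, 0, 0, 0, 0, 1], [0, 0, 0, 0, 0, 1], [0, 0, 0, 0, 0, 1], [0, 0, 0, 0, 0, 1], [0, 0, 0, 0, 0, 1], [0, 0, 0, 0, 0, 1], [0, 0, 0, 0, 0, 1], [0, 0, 0, 0, 0, 1], [0, 0, 0, 0, 0, 1], [0, 0, 0, 0, 0, 1], [0, 0, 0, 0, 0, 1], [0, 0, 0, 0, 0, 1]]
  jaw: 255
  force: 60

```text
clock: 1.4
position: [0.2146, 0.5863, 0.4011]
ee_rot: [0.998, 0.066, -0.001, 0.003]
ft_force: [0.2, 0.3, 0.8]
grip_width: -0.006
```

servo_tool:
  motion:
    - [[0.58, 0.8, 0, 0, 0, 0.8], [0.58, 0.8, 0, 0, 0, 0.7], [0.58, 0.8, 0, 0, 0, 0], [0.58, 0.8, 0, 0, 0, 0], [0.58, 0.8, 0, 0, 0, 0], [0.58, 0.8, 0, 0, 0, 0], [0.58, 0.8, 0, 0, 0, 0], [0.58, 0.8, 0, 0, 0, 0], [0.58, 0.8, 0, 0, 0, 0], [0.58, 0.8, 0, 0, 0, 0], [0.58, 0.8, 0, 0, 0, 0], [0.58, 0.8, 0, 0, 0, 0]]

```text
clock: 2.6
position: [0.5682, 0.1087, 0.4007]
ee_rot: [1.0, 0.004, -0.002, 0.002]
ft_force: [-0.3, 1.1, 1.9]
grip_width: 0.001
```

Run:
```python
from h import *
from scipy.spatial.transform import Rotation as R
w=cams.camera("wrist"); cv2.imwrite("pics/w1.png",w["color"][:,:,::-1]); import pickle; pickle.dump(w,open("w1.pkl","wb"))
o=status.get_obs(); print(o["clock"],o["position"],R.from_quat(o["ee_rot"]).as_matrix().round(4)); print(o["joint_pos"],o["ft_force"]); print(w["extrinsics"],w["vertical_fov"],w["k1"])
```

```text
2.65 [0.57136517 0.10035035 0.40080731] [[ 1.     -0.002  -0.002 ]
 [-0.002  -1.     -0.0079]
 [-0.002   0.0079 -1.    ]]
[-0.68180729  0.24796456  0.50932038  1.61390245 -0.11630765  1.31525087
 -0.15768413] [-2.37485904 -6.87504506  0.12209328]
[[ 0.99997399  0.00678582 -0.00244198  0.56852185]
 [ 0.00590027 -0.96449472 -0.2640362   0.17358756]
 [-0.00414698  0.26401493 -0.96450968  0.3684042 ]
 [ 0.          0.          0.          1.        ]] 62.49310293306982 -0.07643780628360676
```

View pics/w1.png

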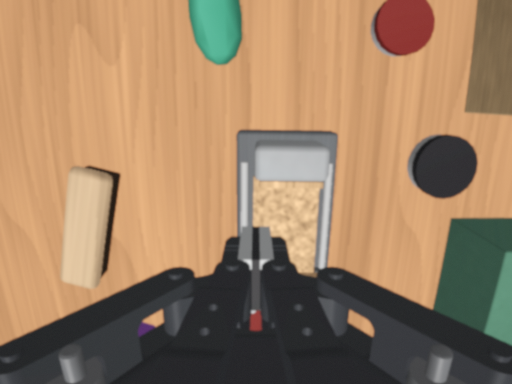

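Run:
```python
from h import *
import pickle
w=pickle.load(open("w1.pkl","rb"))
crop(w,220,110,350,280,4,"pics/w1c.png")
for n,p,z in [("railTL",(238,131),.03),("railTR",(337,132),.03),("postT",(258,143),.085),("postT",(328,143),.085),("postB",(257,177),.085),("postBr",(329,177),.085),("corkL",(252,192),.036),("corkR",(322,192),.036),("corkL",(252,235),.036),("corkR",(318,250),.036),("toe",(221,63),.008)]:
    print(n,onz(w,p,z).round(4))
```

```text
railTL [0.5489 0.1457 0.03  ]
railTR [0.6541 0.1456 0.03  ]
postT [0.5699 0.1397 0.085 ]
postT [0.6327 0.1403 0.085 ]
postB [0.5693 0.1085 0.085 ]
postBr [0.6356 0.109  0.085 ]
corkL [0.5641 0.0805 0.036 ]
corkR [0.6406 0.081  0.036 ]
corkL [0.5642 0.0298 0.036 ]
corkR [0.6405 0.0114 0.036 ]
toe [0.5298 0.2167 0.008 ]
```

View pics/w1c.png

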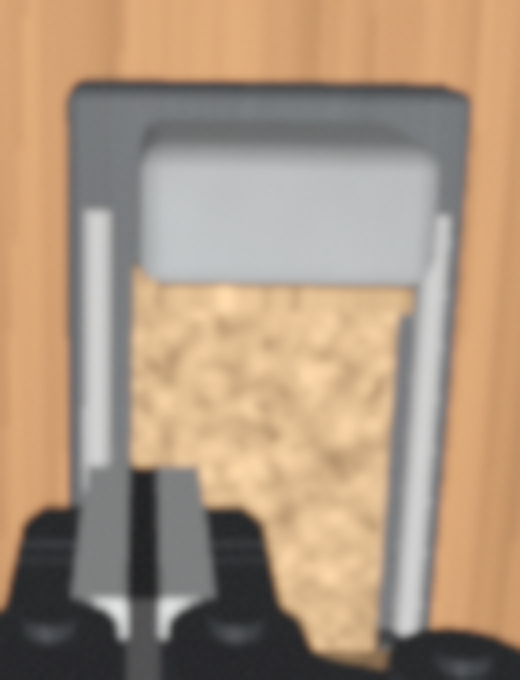

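servo_tool:
  motion:
    - [[0.3, 0.4, 0, 0, 0, 0], [0.28, 0.6, 0, 0, 0, 0], [0, 0.2, 0.3, 0, 0, 0], [0, 0, 0.8, 0, 0, 0], [0, 0, 0.8, 0, 0, 0], [0, 0, 0.6, 0, 0, 0], [0, 0, 0.4, 0, 0, 0], [0, 0, 0, 0, 0, 0]]

```text
clock: 3.45
position: [0.5999, 0.0342, 0.2482]
ee_rot: [1.0, -0.004, -0.002, 0.004]
ft_force: [-0.7, 0.7, -0.6]
grip_width: -0.002
```

servo_tool:
  motion:
    - [[0, 0.1, 0.3, 0, 0, 0], [0, 0.1, 0.2, 0, 0, 0], [0, 0.1, 0, 0, 0, 0], [0, 0.1, 0, 0, 0, 0], [0, 0, 0, 0, 0, 0]]

```text
clock: 3.95
position: [0.6001, 0.0127, 0.2239]
ee_rot: [1.0, -0.003, -0.0, 0.004]
ft_force: [-1.4, -0.5, -0.3]
grip_width: -0.001
```

Run:
```python
from h import *
w=cams.camera("wrist");s=cams.camera("scene"); crop(s,150,160,290,275,5,"pics/s2.png"); cv2.imwrite("pics/w2.png",w["color"][:,:,::-1])
o=status.get_obs(); print(o["clock"],o["position"],o["ee_rot"],o["ft_force"])
```

```text
4.05 [0.60022198 0.01362457 0.22390389] [ 9.99988350e-01 -3.07595380e-03 -2.27194681e-04  3.71300462e-03] [0.30468225 0.00314252 0.76469589]
```

View pics/s2.png

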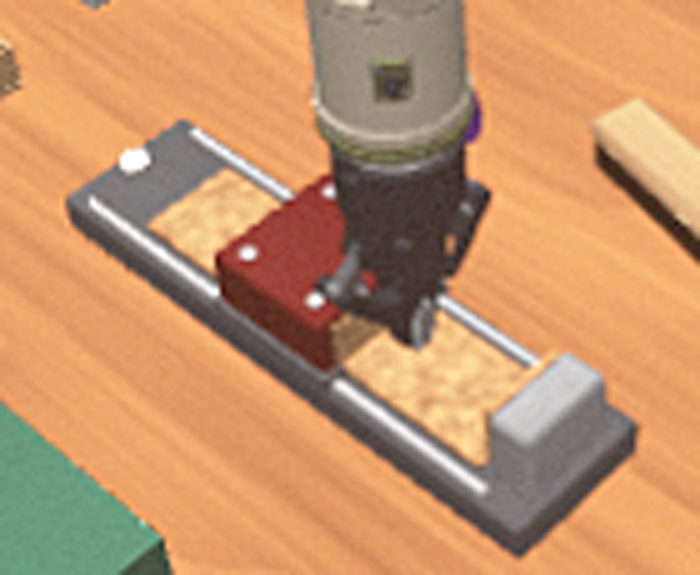

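servo_tool:
  motion:
    - [[0, 0.06, 0, 0, 0, 0], [0, 0.06, 0, 0, 0, 0], [0, 0.06, 0, 0, 0, 0], [0, 0.06, 0, 0, 0, 0], [0, 0.06, 0, 0, 0, 0]]

```text
clock: 4.55
position: [0.6005, -0.0015, 0.2251]
ee_rot: [1.0, -0.002, 0.001, 0.003]
ft_force: [-0.3, -0.2, -0.2]
grip_width: 0.002
```

servo_tool:
  motion:
    - [[0, 0.05, 0.02, 0, 0, 0], [0, 0.05, 0, 0, 0, 0], [0, 0.05, 0, 0, 0, 0]]

```text
clock: 4.85
position: [0.6008, -0.0044, 0.2245]
ee_rot: [1.0, -0.0, 0.001, -0.001]
ft_force: [-1.5, 8.5, 2.7]
grip_width: -0.003
```

servo_tool:
  motion:
    - [[0, 0.07, 0, 0, 0, 0], [0, 0.07, 0, 0, 0, 0], [0, 0.07, 0, 0, 0, 0]]

```text
clock: 5.15
position: [0.601, -0.0072, 0.2246]
ee_rot: [1.0, 0.004, -0.0, -0.006]
ft_force: [-1.5, 8.7, 3.8]
grip_width: 0.001
```

servo_tool:
  motion:
    - [[0, 0.07, 0, -0.1, 0, -0.05], [0, 0.07, 0, -0.1, 0, -0.05], [0, 0.08, 0, -0.1, 0, 0]]

```text
clock: 5.45
position: [0.6011, -0.0097, 0.2245]
ee_rot: [1.0, 0.012, -0.001, 0.001]
ft_force: [-2.6, 10.6, 4.0]
grip_width: 0.0
```

servo_tool:
  motion:
    - [[0, 0.08, 0.01, -0.06, 0, 0.1], [0, 0.08, 0, -0.06, 0, 0.1], [0, 0.08, 0, -0.06, 0, 0.05], [0, 0.08, 0, -0.06, 0, 0.05]]

```text
clock: 5.85
position: [0.6016, -0.0141, 0.2241]
ee_rot: [1.0, 0.005, -0.002, 0.004]
ft_force: [-0.9, 11.1, 2.6]
grip_width: 0.001
```

servo_tool:
  motion:
    - [[-0.01, 0.09, 0, -0.02, 0, 0.05], [-0.01, 0.09, 0, -0.03, 0, 0.05], [-0.01, 0.09, 0, -0.03, 0, 0], [-0.01, 0.09, 0, -0.03, 0, 0], [-0.01, 0.09, 0, -0.03, 0, 0], [-0.01, 0.09, 0, -0.03, 0, 0]]

```text
clock: 6.45
position: [0.601, -0.0234, 0.2243]
ee_rot: [1.0, 0.009, -0.001, -0.0]
ft_force: [0.3, 10.3, 0.4]
grip_width: -0.005
```

servo_tool:
  motion:
    - [[-0.01, 0.09, 0, -0.04, 0, 0.1], [-0.01, 0.09, 0, -0.04, 0, 0.1], [-0.01, 0.09, 0, -0.04, 0, 0.05], [0, 0.09, 0, -0.04, 0, 0], [0, 0.09, 0, -0.04, 0, 0]]

```text
clock: 6.95
position: [0.6011, -0.0313, 0.2242]
ee_rot: [1.0, 0.005, -0.001, -0.002]
ft_force: [-2.5, 10.4, 5.0]
grip_width: -0.001
```

servo_tool:
  motion:
    - [[0, 0.08, 0, -0.06, 0, 0.05], [0, 0.08, 0, -0.06, 0, 0.05], [0, 0.08, 0, -0.06, 0, 0.03]]

```text
clock: 7.25
position: [0.6014, -0.0349, 0.2242]
ee_rot: [1.0, 0.004, -0.002, 0.0]
ft_force: [-2.1, 9.6, 3.0]
grip_width: 0.001
```

servo_tool:
  motion:
    - [[-0.01, 0.08, 0, -0.05, 0, 0.04], [-0.01, 0.08, 0, -0.05, 0, 0.04], [-0.01, 0.08, 0, -0.04, 0, 0.04]]

```text
clock: 7.55
position: [0.6012, -0.0383, 0.2242]
ee_rot: [1.0, 0.003, -0.001, 0.001]
ft_force: [0.4, 9.3, 1.8]
grip_width: 0.0
```

servo_tool:
  motion:
    - [[-0.01, 0.08, 0, -0.04, 0, 0.04], [-0.01, 0.08, 0, -0.04, 0, 0.04], [-0.01, 0.08, 0, -0.04, 0, 0.04], [-0.01, 0.08, 0, -0.04, 0, 0.04]]

```text
clock: 7.95
position: [0.6009, -0.0429, 0.2242]
ee_rot: [1.0, 0.001, -0.0, 0.0]
ft_force: [0.9, 10.5, 1.0]
grip_width: -0.005
```

servo_tool:
  motion:
    - [[-0.01, 0.08, 0, -0.04, 0, 0.04], [-0.01, 0.08, 0, -0.04, 0, 0.04], [-0.01, 0.08, 0, -0.04, 0, 0.04], [-0.01, 0.08, 0, -0.04, 0, 0.04]]

```text
clock: 8.35
position: [0.6006, -0.0476, 0.2242]
ee_rot: [1.0, 0.0, 0.001, -0.0]
ft_force: [1.2, 10.3, 0.4]
grip_width: -0.0
```

servo_tool:
  motion:
    - [[0, 0.08, 0, -0.04, 0, 0.03], [0, 0.08, 0, -0.04, 0, 0.03], [0, 0.08, 0, -0.04, 0, 0.03], [0, 0.08, 0, -0.04, 0, 0.03]]

```text
clock: 8.75
position: [0.601, -0.0555, 0.2242]
ee_rot: [1.0, -0.001, -0.0, 0.001]
ft_force: [-0.6, 4.1, 0.9]
grip_width: 0.001
```

servo_tool:
  motion:
    - [[0, 0.07, 0, -0.02, 0, 0.02], [0, 0.07, 0, -0.02, 0, 0.02], [0, 0.07, 0, -0.02, 0, 0.02], [0, 0.07, 0, -0.02, 0, 0.02]]

```text
clock: 9.15
position: [0.601, -0.0698, 0.2241]
ee_rot: [1.0, -0.004, -0.0, 0.004]
ft_force: [-0.2, 3.8, 0.7]
grip_width: 0.006
```

servo_tool:
  motion:
    - [[0, 0.06, 0, 0, 0, -0.02], [0, 0.06, 0, 0, 0, -0.02], [0, 0.06, 0, 0, 0, -0.02], [0, 0.06, 0, 0, 0, 0], [0, 0.06, 0, 0, 0, 0]]

```text
clock: 9.65
position: [0.6009, -0.0865, 0.2241]
ee_rot: [1.0, -0.002, -0.0, 0.005]
ft_force: [0.0, 3.2, 0.0]
grip_width: 0.0
```

servo_tool:
  motion:
    - [[0, 0.06, 0, 0.01, 0, 0], [0, 0.06, 0, 0.01, 0, 0], [0, 0.06, 0, 0.01, 0, 0], [0, 0.06, 0, 0.01, 0, 0]]

```text
clock: 10.05
position: [0.6008, -0.0996, 0.2242]
ee_rot: [1.0, -0.002, -0.0, 0.003]
ft_force: [-1.4, 4.2, 0.6]
grip_width: -0.0
```

servo_tool:
  motion:
    - [[0, 0.05, 0, -0.01, 0, 0], [0, 0.05, 0, -0.01, 0, 0], [0, 0.05, 0, -0.01, 0, 0], [0, 0.05, 0, -0.01, 0, 0]]

```text
clock: 10.45
position: [0.6008, -0.1105, 0.2241]
ee_rot: [1.0, -0.002, -0.0, 0.005]
ft_force: [-0.5, 2.6, -0.1]
grip_width: 0.001
```

servo_tool:
  motion:
    - [[0, 0.05, 0, -0.01, 0, 0], [0, 0.05, 0, -0.01, 0, 0], [0, 0.05, 0, -0.01, 0, 0], [0, 0.05, 0, -0.01, 0, 0]]

```text
clock: 10.85
position: [0.6008, -0.1203, 0.2241]
ee_rot: [1.0, -0.001, -0.001, 0.006]
ft_force: [-0.8, 10.5, 1.2]
grip_width: -0.001
```

servo_tool:
  motion:
    - [[0, 0.07, 0, -0.04, 0, 0], [0, 0.08, 0, -0.05, 0, 0]]

```text
clock: 11.05
position: [0.6011, -0.1235, 0.224]
ee_rot: [1.0, 0.001, -0.002, 0.006]
ft_force: [-2.5, 17.0, 5.7]
grip_width: -0.001
```

Run:
```python
from h import *
s=cams.camera("scene"); crop(s,150,160,290,275,5,"pics/s3.png")
o=status.get_obs(); print(o["clock"],o["position"],o["ee_rot"],o["ft_force"])
```

```text
11.1 [ 0.6011276  -0.12368344  0.22407083] [ 9.99980379e-01  7.13255688e-04 -1.70083423e-03  5.98669103e-03] [-2.52804503 13.56889907  4.515058  ]
```

View pics/s3.png

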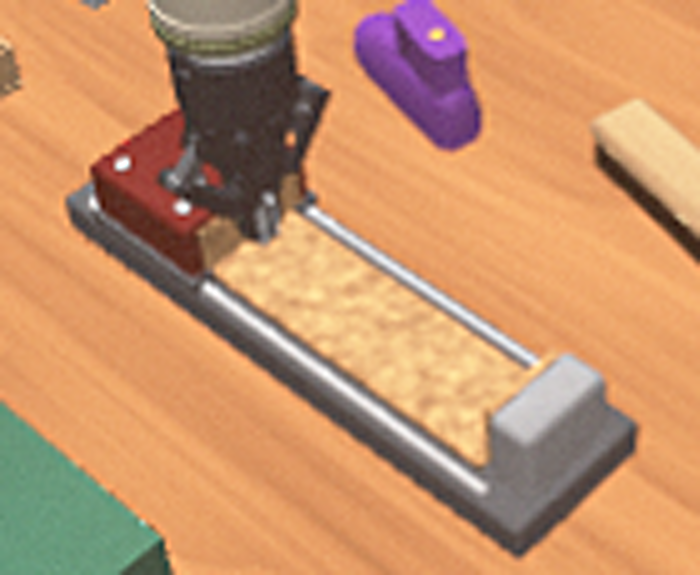

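The carriage is at the stop and hides the pin from this camera. I'll press a little more, up to about 18 N.

servo_tool:
  motion:
    - [[0, 0.085, 0, -0.06, 0, 0], [0, 0.085, 0, -0.06, 0, 0]]

```text
clock: 11.3
position: [0.6016, -0.125, 0.2241]
ee_rot: [1.0, 0.004, -0.003, 0.006]
ft_force: [-4.0, 18.5, 6.7]
grip_width: -0.006
```

servo_tool:
  motion:
    - [[0, 0.075, 0, -0.05, 0, 0.03], [0, 0.065, 0, -0.05, 0, 0.03], [0, 0.055, 0, -0.04, 0, 0.03], [0, 0.045, 0, -0.04, 0, 0.03], [0, 0.035, 0, -0.03, 0, 0.02], [0, 0.025, 0, -0.03, 0, 0.02]]

```text
clock: 11.9
position: [0.6028, -0.1243, 0.224]
ee_rot: [1.0, 0.004, -0.007, 0.004]
ft_force: [-2.0, 9.7, 2.4]
grip_width: -0.0
```

servo_tool:
  motion:
    - [[-0.01, 0.02, 0, -0.02, 0, 0.02], [-0.01, 0.015, 0, -0.02, 0, 0.02], [-0.01, 0.01, 0, -0.01, 0, 0.02], [-0.01, 0.0, 0, 0, 0, 0], [0, 0, 0, 0, 0, 0], [0, -0.01, 0, 0, 0, 0]]

```text
clock: 12.5
position: [0.6024, -0.1214, 0.2241]
ee_rot: [1.0, 0.004, -0.006, 0.003]
ft_force: [0.3, 3.3, -1.2]
grip_width: -0.0
```

servo_tool:
  motion:
    - [[0, -0.02, 0, 0, 0, 0], [0, -0.03, 0, 0, 0, 0], [0, -0.05, 0, 0, 0, 0], [0, -0.2, 0, 0, 0, 0], [0, -0.4, 0, 0, 0, 0.05], [0, -0.3, -0.3, 0, 0.1, 0], [0, 0, -0.8, 0, 0, 0], [0, 0, -0.9, 0, 0, 0], [0, -0.6, -0.6, 0, 0, 0], [0, -0.8, -0.4, 0, 0, 0], [0, -0.8, 0, 0, 0, 0], [0, -0.6, 0, 0, 0, 0]]

```text
clock: 13.7
position: [0.6011, 0.0707, 0.378]
ee_rot: [1.0, -0.005, -0.001, 0.007]
ft_force: [0.9, -0.8, -0.4]
grip_width: 0.003
```

Run:
```python
from h import *
import pickle
s=cams.camera("scene");t=cams.camera("top"); w=cams.camera("wrist")
pickle.dump((t,s,w),open("c4.pkl","wb"))
crop(s,140,165,280,275,5,"pics/s4.png");crop(t,140,120,340,220,4,"pics/t4.png")
cv2.imwrite("pics/w4.png",w["color"][:,:,::-1])
o=status.get_obs(); print(o["clock"],o["position"],o["ee_rot"],o["ft_force"])
```

```text
13.85 [0.60110733 0.07091831 0.37718685] [ 0.99996318 -0.0036276  -0.0018583   0.00755093] [-0.05475139 -0.85075807 -0.0899311 ]
```

View pics/s4.png

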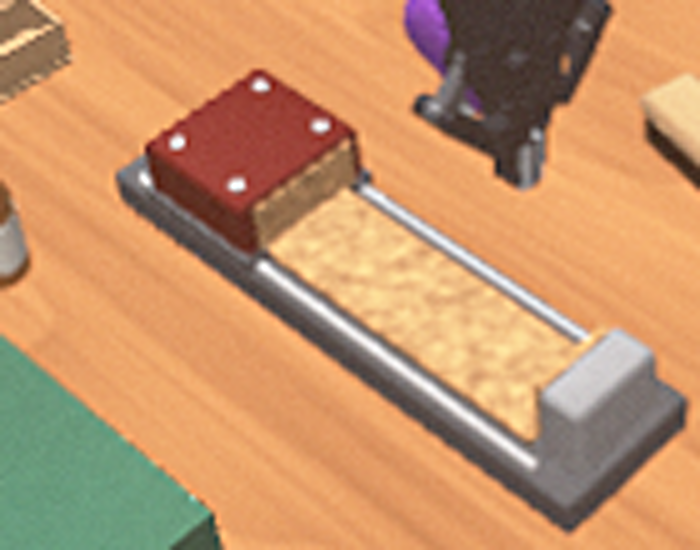

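View pics/t4.png

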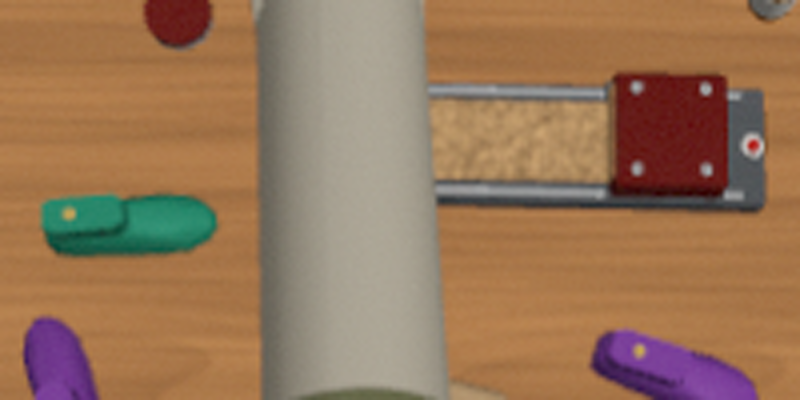

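View pics/w4.png

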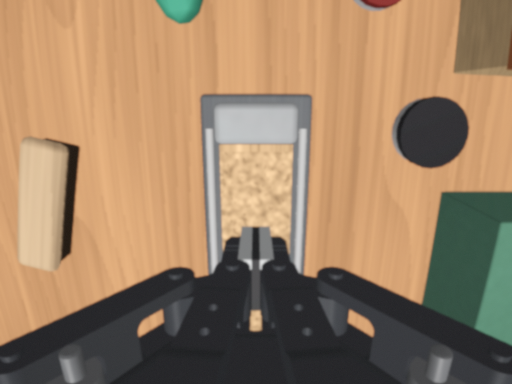

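servo_tool:
  motion:
    - [[-0.4, -0.8, -0.2, 0, 0, 0], [-0.5, -0.8, -0.2, 0, 0, 0], [-0.5, -0.7, 0, 0.05, 0, 0], [-0.2, -0.4, 0, 0.05, 0, 0], [0, 0, 0, 0, 0, 0], [0, 0, 0, 0, 0, 0]]
  jaw: 0

```text
clock: 14.45
position: [0.5205, 0.2043, 0.3949]
ee_rot: [1.0, -0.009, -0.002, 0.006]
ft_force: [0.8, -0.3, 0.4]
grip_width: 0.991
```

Run:
```python
from h import *
import pickle
w=cams.camera("wrist")
pickle.dump(w,open("w5.pkl","wb"))
cv2.imwrite("pics/w5.png",w["color"][:,:,::-1])
o=status.get_obs(); print(o["clock"],o["position"],o["ee_rot"],o["ft_force"],o["grip_width"])
```

```text
14.5 [0.52067336 0.20412829 0.39488957] [ 0.99993418 -0.00971234 -0.00164899  0.00588143] [0.32129306 0.45136693 0.73033967] 1.0017932857385239
```

View pics/w5.png

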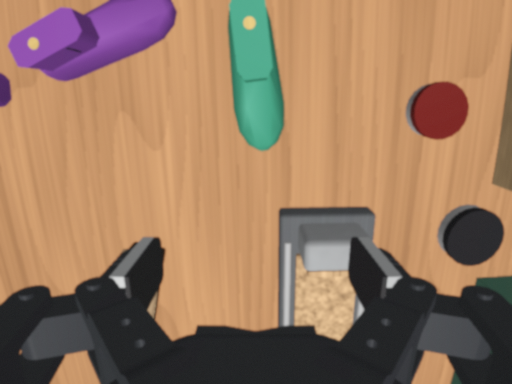

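Run:
```python
from h import *
import pickle
w=pickle.load(open("w5.pkl","rb")); crop(w,215,0,305,160,5,"pics/w5c.png")
w4=pickle.load(open("c4.pkl","rb"))[2]
for n,c,p,z in [("dot",w,(249.5,22.5),.08),("toe",w,(264,149),.01),("toe0",w,(264,149),.0),
 ("railL",w4,(202.5,96),.03),("railR",w4,(311.5,96),.03),("corkL",w4,(219.5,190),.036),("corkR",w4,(293,190),.036),("postL",w4,(214.5,140),.085),("postR",w4,(297,140),.085),("postTL",w4,(217,106),.085),("postTR",w4,(297,106),.085),
 ("railL",w,(279.5,210),.03),("railR",w,(374,210),.03)]:
    print(n,onz(c,p,z).round(4))
```

```text
dot [0.5182 0.3324 0.08  ]
toe [0.5302 0.217  0.01  ]
toe0 [0.5304 0.2155 0.    ]
railL [0.5504 0.1435 0.03  ]
railR [0.6551 0.1429 0.03  ]
corkL [0.5643 0.0512 0.036 ]
corkR [0.6389 0.0509 0.036 ]
postL [0.5677 0.1076 0.085 ]
postR [0.6352 0.1073 0.085 ]
postTL [0.5707 0.1347 0.085 ]
postTR [0.6345 0.1344 0.085 ]
railL [0.5461 0.1516 0.03  ]
railR [0.6523 0.1494 0.03  ]
```

View pics/w5c.png

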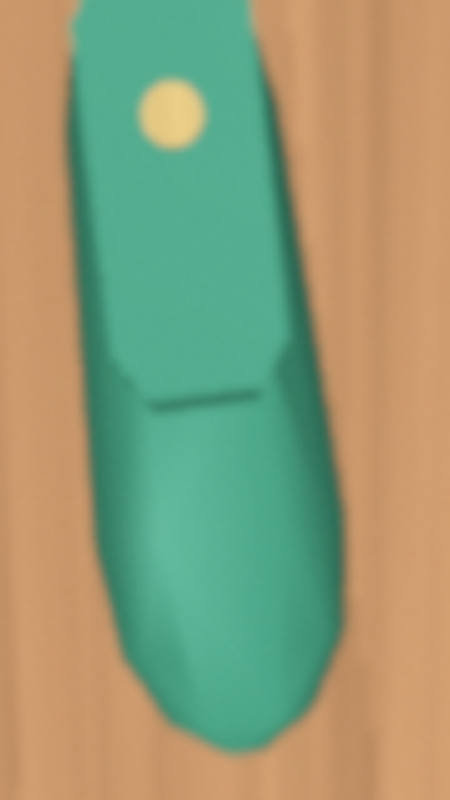

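Run:
```python
from h import *
import pickle
w=pickle.load(open("w5.pkl","rb"))
F=lambda x,y:((x+.5)/5-.5+215,(y+.5)/5-.5)
P={}
for n,p in dict(Lb=(75,25),Lf=(110,355),Rb=(252,25),Rf=(292,335),fl=(150,405),fr=(262,393),dot=(172,115)).items():
    P[n]=onz(w,F(*p),.08); print(n,P[n].round(4))
for a,b in(("Lb","Lf"),("Rb","Rf")):
    d=P[b]-P[a]; print(np.degrees(np.arctan2(d[1],d[0])))
toe=onz(w,F(240,752),.003)
for q in [P["dot"],(P["Lb"]+P["Rb"])/2,(P["Lf"]+P["Rf"])/2]:
    d=toe-q; print("axis",np.degrees(np.arctan2(d[1],d[0])))
print(toe,proj(w,[.599,.095,.036]))
```

```text
Lb [0.5023 0.3467 0.08  ]
Lf [0.5064 0.2946 0.08  ]
Rb [0.5311 0.346  0.08  ]
Rf [0.5372 0.2972 0.08  ]
fl [0.5129 0.2863 0.08  ]
fr [0.532  0.2878 0.08  ]
dot [0.5178 0.3324 0.08  ]
-85.52819969752113
-82.93149175893569
axis -84.69856938531409
axis -84.79887426512776
axis -85.12916166820199
[0.52870076 0.21482899 0.003     ] [325.81284571 257.42338447]
```

servo_tool:
  motion:
    - [[0, -0.6, 0, 0.05, 0.02, -0.7], [0, -0.8, 0, 0.05, 0.02, -0.6], [0, -0.5, 0.5, 0.03, 0, 0], [0, -0.1, 0.7, 0, 0, 0], [0, 0, 0.4, 0, 0, 0], [0, 0, 0, 0, 0, 0]]

```text
clock: 15.1
position: [0.5239, 0.2963, 0.3121]
ee_rot: [0.999, 0.04, 0.002, 0.002]
ft_force: [0.0, 0.0, -0.2]
grip_width: 1.003
```

Run:
```python
from h import *
import pickle
o=status.get_obs(); print(o["clock"],o["position"],o["ee_rot"],o["ft_force"],o["grip_width"])
t,s,w4=pickle.load(open("c4.pkl","rb"))
T=lambda x,y:((x+.5)/4-.5+140,(y+.5)/4-.5+120)
def rv(c,x0,x1,y0,y1):
    im=cv2.resize(c["color"][120:220,140:340],None,fx=4,fy=4,interpolation=cv2.INTER_CUBIC)
    g=im[...,1].astype(float).copy(); m=np.zeros_like(g);m[y0:y1,x0:x1]=np.clip(g[y0:y1,x0:x1]-70,0,None)
    M=cv2.moments(m);return onz(c,T(M["m10"]/M["m00"],M["m01"]/M["m00"]),.082)
t0=pickle.load(open("c0.pkl","rb"))[0]
A=[rv(t0,488,512,75,98),rv(t0,488,512,155,178)]; B=[rv(t,626,648,77,99),rv(t,626,648,158,180)]
C=[rv(t0,558,582,76,99),rv(t0,558,582,156,178)]; D=[rv(t,695,717,78,101),rv(t,695,717,158,181)]
for a,b in zip(A+C,B+D): d=b-a;print(a.round(4),b.round(4),np.linalg.norm(d).round(4),np.degrees(np.arctan2(d[1],d[0])))
```

```text
15.1 [0.52388654 0.29627712 0.31209486] [0.99918609 0.04026228 0.001925   0.00154706] [ 0.04873607  0.03553927 -0.22304058] 1.0027132896097306
[ 0.6344 -0.0347  0.082 ] [ 0.6347 -0.152   0.082 ] 0.1173 -89.88362015887155
[ 0.5627 -0.0341  0.082 ] [ 0.5617 -0.1517  0.082 ] 0.1177 -90.45629128390024
[ 0.6344 -0.0941  0.082 ] [ 0.6339 -0.2122  0.082 ] 0.1181 -90.2211558349653
[ 0.5628 -0.0939  0.082 ] [ 0.5619 -0.2118  0.082 ] 0.1179 -90.43469744035863
```

servo_tool:
  motion:
    - [[-0.06, -0.2, 0.3, 0, 0, -0.15], [0, -0.1, 0.5, 0, 0, 0], [0, 0, 0.4, 0, 0, 0], [0, 0, 0.3, 0, 0, 0], [0, 0, 0.15, 0, 0, 0], [0, 0, 0, 0, 0, 0]]

```text
clock: 15.7
position: [0.5234, 0.3092, 0.2291]
ee_rot: [0.999, 0.045, 0.005, 0.001]
ft_force: [-0.1, -0.3, 0.1]
grip_width: 0.999
```

Run:
```python
from h import *
w=cams.camera("wrist");s=cams.camera("scene"); crop(s,270,200,390,310,5,"pics/s6.png"); cv2.imwrite("pics/w6.png",w["color"][:,:,::-1])
o=status.get_obs(); print(o["clock"],o["position"],o["ee_rot"],o["ft_force"])
```

```text
15.8 [0.52374519 0.30942627 0.23036402] [9.98987889e-01 4.46362052e-02 5.55032911e-03 1.67533741e-05] [ 0.30278234 -1.01018035  0.48882593]
```

View pics/s6.png

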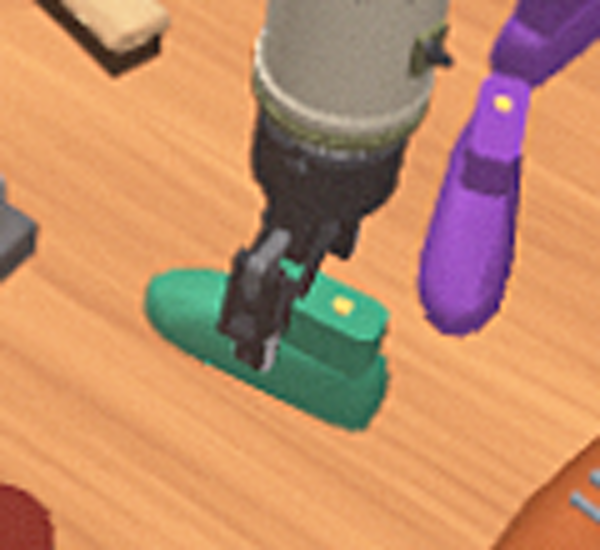

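View pics/w6.png

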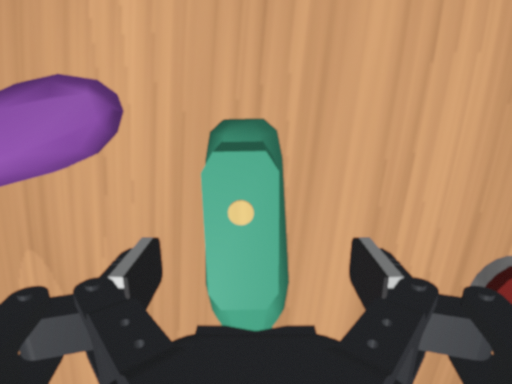

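Run:
```python
from h import *
w=cams.camera("wrist"); crop(w,190,105,305,340,3,"pics/w6c.png")
for (a,b) in [((204,172),(208,288)),((281,172),(288,284)),((241,213),(248,329)),((218,151),(267,151)),((221,329),(272,329))]:
    A,B=onz(w,a,.08),onz(w,b,.08);d=B-A; print(A.round(4),B.round(4),np.degrees(np.arctan2(d[1],d[0])).round(2))
```

```text
[0.5031 0.3479 0.08  ] [0.5069 0.2977 0.08  ] -85.61
[0.5324 0.3504 0.08  ] [0.5407 0.3025 0.08  ] -80.13
[0.5184 0.3326 0.08  ] [0.5256 0.2781 0.08  ] -82.46
[0.5079 0.3564 0.08  ] [0.5262 0.358  0.08  ] 4.92
[0.5136 0.2771 0.08  ] [0.5363 0.279  0.08  ] 4.67
```

View pics/w6c.png

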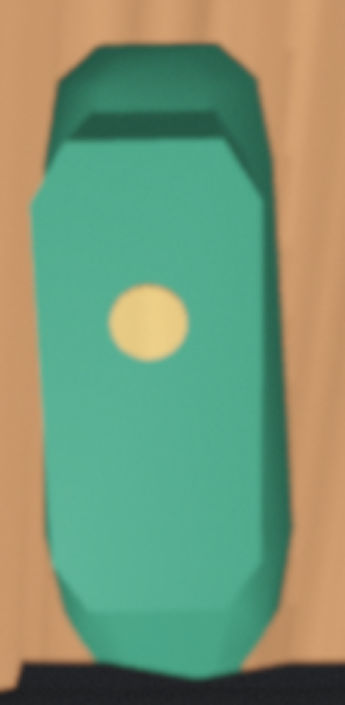

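Run:
```python
from h import *
w=cams.camera("wrist")
F=lambda x,y:(190+(x+.5)/3-.5,105+(y+.5)/3-.5)
P=[onz(w,F(*p),.08) for p in [(70,140),(222,138),(32,205),(262,200),(52,565),(262,560),(88,610),(235,608),(149,322)]]
for i in(0,2,4,6): d=P[i+1]-P[i];print(P[i].round(4),P[i+1].round(4),((P[i]+P[i+1])/2).round(4),np.degrees(np.arctan2(d[1],d[0])).round(2))
b=(P[0]+P[1])/2;f=(P[6]+P[7])/2;d=f-b;print(np.degrees(np.arctan2(d[1],d[0])),(b+f)/2,np.linalg.norm(d),P[8])
for i in (2,3): d=P[i+2]-P[i];print(np.degrees(np.arctan2(d[1],d[0])))
```

```text
[0.5062 0.3562 0.08  ] [0.5251 0.3581 0.08  ] [0.5157 0.3572 0.08  ] 5.66
[0.5018 0.3475 0.08  ] [0.531  0.3506 0.08  ] [0.5164 0.3491 0.08  ] 6.16
[0.5067 0.2952 0.08  ] [0.5366 0.2985 0.08  ] [0.5217 0.2968 0.08  ] 6.34
[0.5123 0.288  0.08  ] [0.5336 0.2901 0.08  ] [0.5229 0.2891 0.08  ] 5.65
-83.91135379462649 [0.51928464 0.32312803 0.08      ] 0.06846663691367508 [0.51785453 0.33305033 0.08      ]
-84.61306727389595
-83.83727308374843
```

servo_tool:
  motion:
    - [[-0.06, -0.04, 0.08, 0, -0.13, -0.15], [0, 0, 0.03, 0, 0, 0], [0, 0, 0, 0, 0, 0]]

```text
clock: 16.2
position: [0.5208, 0.3118, 0.2265]
ee_rot: [0.999, 0.052, 0.001, -0.001]
ft_force: [-0.3, -0.6, -0.3]
grip_width: 1.0
```

Run:
```python
from h import *
w=cams.camera("wrist"); cv2.imwrite("pics/w7.png",w["color"][:,:,::-1])
o=status.get_obs(); print(o["clock"],o["position"],o["ee_rot"],o["ft_force"])
```

```text
16.25 [0.5207442  0.31186661 0.22653607] [ 9.98646524e-01  5.19994319e-02  6.72762381e-04 -8.52542050e-04] [ 0.12283125 -0.97130879  0.28901717]
```

View pics/w7.png

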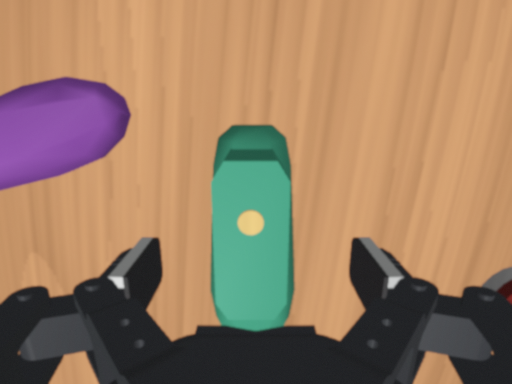

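servo_tool:
  motion:
    - [[0, 0, 0, 0, 0, 0], [0, 0, 0, 0, 0, 0], [0, 0, 0, 0, 0, 0], [0, 0, 0, 0, 0, 0], [0, 0, 0, 0, 0, 0], [0, 0, 0, 0, 0, 0], [0, 0, 0, 0, 0, 0], [0, 0, 0, 0, 0, 0]]
  jaw: 255
  force: 45

```text
clock: 17.05
position: [0.5208, 0.3119, 0.2268]
ee_rot: [0.999, 0.052, 0.001, -0.001]
ft_force: [-0.5, -0.1, 0.3]
grip_width: 0.341
```

Run:
```python
from h import *
w=cams.camera("wrist"); cv2.imwrite("pics/w8.png",w["color"][:,:,::-1])
o=status.get_obs(); print(o["clock"],o["position"],o["ee_rot"],o["ft_force"],o["grip_width"])
```

```text
17.1 [0.52082279 0.31186329 0.22684605] [ 9.98649297e-01  5.19419701e-02  8.41113591e-04 -9.52229700e-04] [-0.91201644 -0.37593934 -0.24124854] 0.34351876919756996
```

View pics/w8.png

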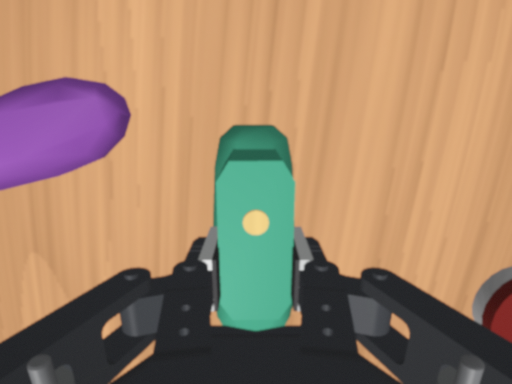

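servo_tool:
  motion:
    - [[0, 0, -0.1, 0, 0, 0], [0, 0, -0.3, 0, 0, 0], [0, 0, -0.5, 0, 0, 0], [0, 0, -0.6, 0, 0, 0.3], [0, 0, -0.6, 0, 0, 0.4], [0, 0, -0.4, 0, 0, 0.4], [0, 0, -0.1, 0, 0, 0.1], [0, 0, 0, 0, 0, 0]]

```text
clock: 17.9
position: [0.5196, 0.3104, 0.3649]
ee_rot: [1.0, -0.003, -0.001, 0.0]
ft_force: [0.8, 0.1, -3.7]
grip_width: 0.342
```

Run:
```python
from h import *
w=cams.camera("wrist"); cv2.imwrite("pics/w9.png",w["color"][:,:,::-1])
o=status.get_obs(); print(o["clock"],o["position"],o["ee_rot"],o["ft_force"],o["grip_width"])
```

```text
17.95 [0.51958293 0.31036301 0.36439221] [ 9.99996736e-01 -2.39003328e-03 -8.56782652e-04  2.86452944e-04] [-0.15489747  0.66126574 -3.50183311] 0.3394231750995861
```

View pics/w9.png

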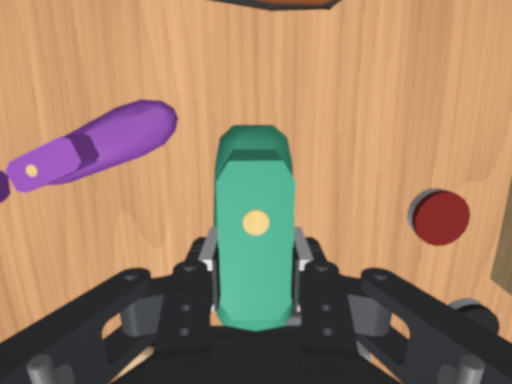

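servo_tool:
  motion:
    - [[0.1, 0.4, 0, 0, 0, 0], [0.25, 0.8, 0, 0, 0, 0], [0.25, 0.8, 0, 0, 0, 0], [0.25, 0.8, 0, 0, 0, 0], [0.25, 0.8, 0, 0, 0, 0], [0.25, 0.8, 0, 0, 0, 0], [0.2, 0.6, 0, 0, 0, 0], [0.1, 0.2, 0, 0, 0, 0], [0, 0, 0, 0, 0, 0]]

```text
clock: 18.85
position: [0.6007, 0.0422, 0.3511]
ee_rot: [1.0, 0.003, -0.01, 0.004]
ft_force: [-0.4, 0.2, -3.3]
grip_width: 0.344
```

Run:
```python
from h import *
o=status.get_obs(); print(o["clock"],o["position"],o["ee_rot"],o["ft_force"],o["grip_width"])
```

```text
18.85 [0.60074803 0.04215603 0.35113805] [ 0.99993842  0.00337072 -0.00980531  0.00395729] [-0.38309448  0.18639275 -3.25627046] 0.34352861549817887
```

servo_tool:
  motion:
    - [[0, 0.1, 0, 0.1, 0.24, 0.13], [0, 0.08, 0.2, 0, 0, 0], [0, 0, 0.4, 0, 0, 0], [0, 0, 0.4, 0, 0, 0], [0, 0, 0.1, 0, 0, 0], [0, 0, 0, 0, 0, 0], [0, 0, 0, 0, 0, 0]]

```text
clock: 19.55
position: [0.5987, 0.0405, 0.2907]
ee_rot: [1.0, 0.003, -0.0, -0.002]
ft_force: [-0.0, -0.7, -3.4]
grip_width: 0.338
```

Run:
```python
from h import *
import pickle
w=cams.camera("wrist");s=cams.camera("scene"); cv2.imwrite("pics/w10.png",w["color"][:,:,::-1]);crop(s,140,165,280,275,5,"pics/s10.png")
pickle.dump((w,s),open("c10.pkl","wb"))
o=status.get_obs(); print(o["clock"],o["position"],o["ee_rot"],o["ft_force"],o["grip_width"])
```

```text
19.65 [0.59887574 0.04033923 0.29117485] [ 9.99993729e-01  2.60062622e-03  2.32743392e-04 -2.39242632e-03] [ 0.81462373 -0.4171405  -3.67473372] 0.3419250379221889
```

View pics/w10.png

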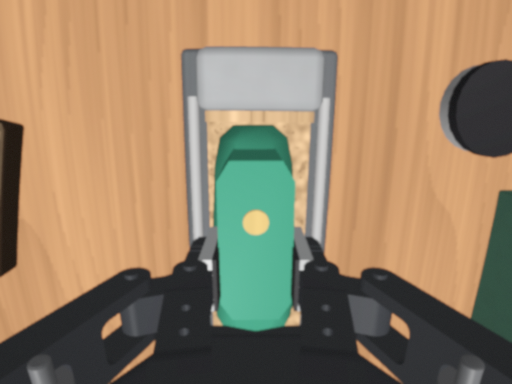

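View pics/s10.png

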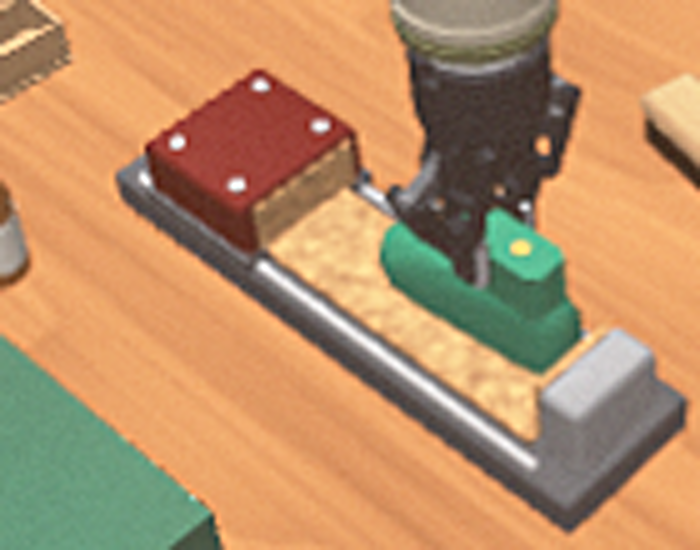

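Run:
```python
from h import *
import pickle
w,s=pickle.load(open("c10.pkl","rb")); crop(w,175,40,345,330,2.6,"pics/w10c.png")
print(w["extrinsics"].round(4))
for n,p,z in [("rL",(183.5,60),.03),("rR",(336,60),.03),("pL",(198,105),.085),("pR",(322,105),.085),("pLb",(200,50),.085),("pRb",(322,50),.085),("heelL",(216,150),.045),("heelR",(292,150),.045),("dot",(256,222.5),.11)]:
    print(n,onz(w,p,z).round(4))
```

```text
[[ 1.000e+00  4.300e-03  9.000e-04  5.991e-01]
 [ 4.400e-03 -9.667e-01 -2.559e-01  1.057e-01]
 [-3.000e-04  2.559e-01 -9.667e-01  2.590e-01]
 [ 0.000e+00  0.000e+00  0.000e+00  1.000e+00]]
rL [0.5497 0.1372 0.03  ]
rR [0.6543 0.1377 0.03  ]
pL [0.5684 0.1066 0.085 ]
pR [0.6348 0.1069 0.085 ]
pLb [0.5703 0.1345 0.085 ]
pRb [0.6335 0.1348 0.085 ]
heelL [0.5725 0.0771 0.045 ]
heelR [0.6241 0.0773 0.045 ]
dot [0.5997 0.0495 0.11  ]
```

View pics/w10c.png

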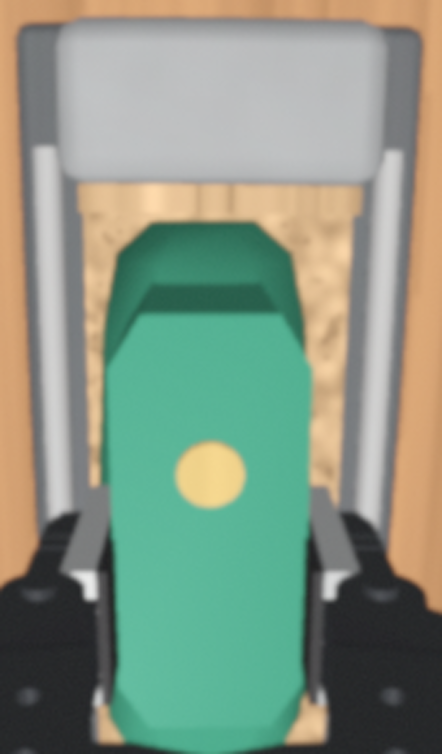

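servo_tool:
  motion:
    - [[0.05, 0.16, 0, -0.03, 0, 0.11], [0, 0, 0.2, 0, 0, 0], [0, 0, 0.12, 0, 0, 0], [0, 0, 0, 0, 0, 0]]

```text
clock: 20.05
position: [0.6023, 0.0312, 0.2755]
ee_rot: [1.0, -0.003, 0.002, -0.001]
ft_force: [-0.0, 0.4, -4.3]
grip_width: 0.34
```

Run:
```python
from h import *
import pickle
o=status.get_obs(); print(o["clock"],o["position"],o["ee_rot"],o["ft_force"],o["grip_width"])
w=cams.camera("wrist"); crop(w,175,20,345,330,2.5,"pics/w11c.png");z=o["position"][2]-.2268
dot=onz(w,(256,222.5),z+.08)
print(dot, w["extrinsics"][:3,3])
```

```text
20.05 [0.60225799 0.03120145 0.27554367] [ 0.9999934  -0.00293387  0.00178096 -0.00119353] [-0.02070831  0.4341595  -4.29102086] 0.33969700302026223
[0.60402119 0.0525991  0.12874367] [0.60362925 0.09626702 0.24371051]
```

View pics/w11c.png

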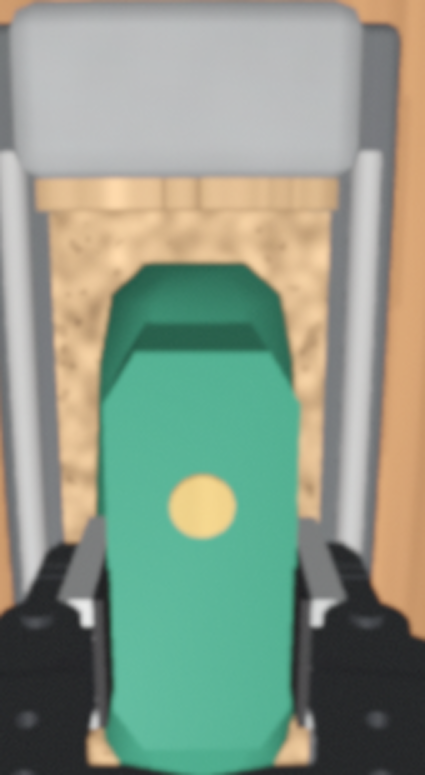

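Run:
```python
from h import *
w=cams.camera("wrist"); 
o=status.get_obs(); print(o["clock"],o["position"],o["ee_rot"],o["ft_force"])
F=lambda x,y:(175+(x+.5)/2.5-.5,20+(y+.5)/2.5-.5)
z=o["position"][2]-.2268
for n,a,b,h in [("cork",(49,225),(333,225),.036),("cork",(61,520),(319,520),.036),("pad face bottom",(37,209),(338,209),.036),("post",(16,172),(355,172),.085),("rail",(-1,152),(396,152),.03),("heel",(142,264),(248,264),z+.03),("cone back",(137,351),(268,351),z+.08),("cone sides",(102,400),(298,400),z+.08),("cone f",(112,700),(292,700),z+.08),("dot",(168,507),(237,507),z+.08)]:
    A,B=onz(w,F(*a),h),onz(w,F(*b),h);print(n,A.round(4),B.round(4),((A+B)/2).round(4))
```

```text
20.15 [0.60241375 0.03141819 0.27623486] [ 0.999993   -0.00279922  0.00208934 -0.00134235] [-0.67704624 -0.2295348  -4.74129622]
cork [0.5653 0.0946 0.036 ] [0.6382 0.094  0.036 ] [0.6017 0.0943 0.036 ]
cork [0.5643 0.0138 0.036 ] [0.637  0.0132 0.036 ] [0.6006 0.0135 0.036 ]
pad face bottom [0.5624 0.0986 0.036 ] [0.6393 0.098  0.036 ] [0.6009 0.0983 0.036 ]
post [0.5684 0.1051 0.085 ] [0.634  0.1046 0.085 ] [0.6012 0.1049 0.085 ]
rail [0.552  0.1133 0.03  ] [0.6551 0.1126 0.03  ] [0.6036 0.1129 0.03  ]
heel [0.592  0.0869 0.0794] [0.6137 0.0867 0.0794] [0.6029 0.0868 0.0794]
cone back [0.5945 0.0772 0.1294] [0.6137 0.0771 0.1294] [0.6041 0.0772 0.1294]
cone sides [0.5891 0.0699 0.1294] [0.6183 0.0697 0.1294] [0.6037 0.0698 0.1294]
cone f [0.5886 0.0186 0.1294] [0.6187 0.0183 0.1294] [0.6036 0.0184 0.1294]
dot [0.5986 0.0529 0.1294] [0.6093 0.0528 0.1294] [0.6039 0.0529 0.1294]
```

servo_tool:
  motion:
    - [[-0.035, -0.08, 0, 0, -0.03, 0], [0, 0, 0.08, 0, 0, 0], [0, 0, 0.06, 0, 0, 0], [0, 0, 0, 0, 0, 0]]

```text
clock: 20.55
position: [0.6006, 0.0364, 0.269]
ee_rot: [1.0, -0.002, 0.001, -0.002]
ft_force: [-0.5, 0.6, -4.0]
grip_width: 0.343
```

Run:
```python
from h import *
w=cams.camera("wrist"); crop(w,175,20,345,330,2.5,"pics/w12c.png")
o=status.get_obs(); print(o["clock"],o["position"],o["ee_rot"],o["ft_force"])
```

```text
20.6 [0.60065916 0.03631964 0.26921604] [ 9.99995381e-01 -2.41378740e-03  9.88265510e-04 -1.56037449e-03] [-1.11959742 -0.96308232 -3.39952472]
```

View pics/w12c.png

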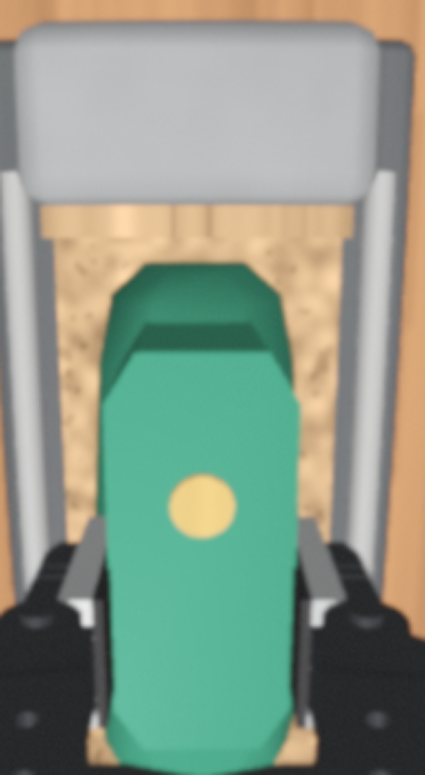

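servo_tool:
  motion:
    - [[0, 0, 0.03, 0, 0, 0], [0, 0, 0.03, 0, 0, 0], [0, 0, 0.02, 0, 0, 0], [0, 0, 0.02, 0, 0, 0]]

```text
clock: 21.0
position: [0.6008, 0.0362, 0.2641]
ee_rot: [1.0, -0.003, 0.001, -0.002]
ft_force: [0.8, -0.7, -3.6]
grip_width: 0.344
```

servo_tool:
  motion:
    - [[0, 0, 0.02, 0, 0, 0], [0, 0, 0.02, 0, 0, 0], [0, 0, 0.02, 0, 0, 0]]

```text
clock: 21.3
position: [0.601, 0.0361, 0.2628]
ee_rot: [1.0, -0.003, 0.001, -0.002]
ft_force: [-6.9, -0.4, 10.5]
grip_width: 0.345
```

servo_tool:
  motion:
    - [[0, 0, -0.005, 0, 0, 0], [0, 0, 0, 0, 0, 0]]

```text
clock: 21.5
position: [0.601, 0.036, 0.2634]
ee_rot: [1.0, -0.003, 0.002, -0.002]
ft_force: [0.1, 0.5, -4.7]
grip_width: 0.345
```

servo_tool:
  motion:
    - [[0, 0, 0.012, 0, 0, 0], [0, 0, 0.012, 0, 0, 0]]

```text
clock: 21.7
position: [0.6012, 0.0361, 0.2628]
ee_rot: [1.0, -0.003, 0.002, -0.002]
ft_force: [-6.1, 0.7, 11.3]
grip_width: 0.343
```

servo_tool:
  motion:
    - [[0, 0, 0.003, 0, 0, 0], [0, 0, 0, 0, 0, 0], [0, 0, 0, 0, 0, 0], [0, 0, 0, 0, 0, 0], [0, 0, 0, 0, 0, 0]]
  jaw: 110

```text
clock: 22.2
position: [0.6018, 0.036, 0.2633]
ee_rot: [1.0, -0.003, 0.003, -0.002]
ft_force: [-0.2, 0.3, -0.2]
grip_width: 0.566
```

Run:
```python
from h import *
w=cams.camera("wrist"); crop(w,130,20,390,384,2,"pics/w13.png")
o=status.get_obs(); print(o["clock"],o["position"],o["ee_rot"],o["ft_force"],o["grip_width"])
```

```text
22.25 [0.60184977 0.03598449 0.26333045] [ 0.99998949 -0.00258078  0.00295937 -0.00236751] [-0.32697705 -0.81957578  0.81771268] 0.5667155381914948
```

View pics/w13.png

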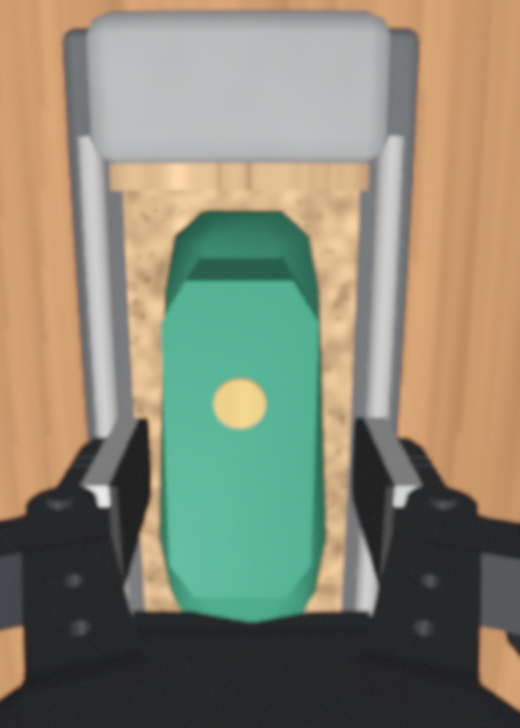

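servo_tool:
  motion:
    - [[0, 0, -0.1, 0, 0, 0], [0, 0, -0.3, 0, 0, 0], [0, 0, -0.5, 0, 0, 0], [0, 0, -0.7, 0, 0, 0], [0, 0, -0.8, 0, 0, 0], [0, 0, -0.5, 0, 0, 0], [-0.5, -0.6, 0, 0, 0, 0], [-0.5, -0.6, 0, 0, 0, 0], [-0.3, -0.6, 0, 0, 0, 0], [0, -0.5, 0, 0, 0, 0], [0, 0, 0, 0, 0, 0], [0, 0, 0, 0, 0, 0]]

```text
clock: 23.45
position: [0.5337, 0.1509, 0.4285]
ee_rot: [1.0, -0.006, 0.008, -0.004]
ft_force: [0.6, -0.7, 0.0]
grip_width: 0.569
```

Run:
```python
from h import *
import pickle
s=cams.camera("scene");t=cams.camera("top");w=cams.camera("wrist")
pickle.dump((t,s,w),open("c14.pkl","wb"))
crop(s,140,165,300,285,5,"pics/s14.png");crop(t,140,120,340,220,4,"pics/t14.png");cv2.imwrite("pics/w14.png",w["color"][:,:,::-1])
o=status.get_obs(); print(o["clock"],o["position"],o["ee_rot"],o["ft_force"],o["grip_width"])
```

```text
23.6 [0.53399303 0.15019584 0.42783233] [ 0.9999396  -0.00631488  0.00808586 -0.00394144] [-0.33938697 -0.82282201 -0.32737862] 0.5667017837166528
```

View pics/s14.png

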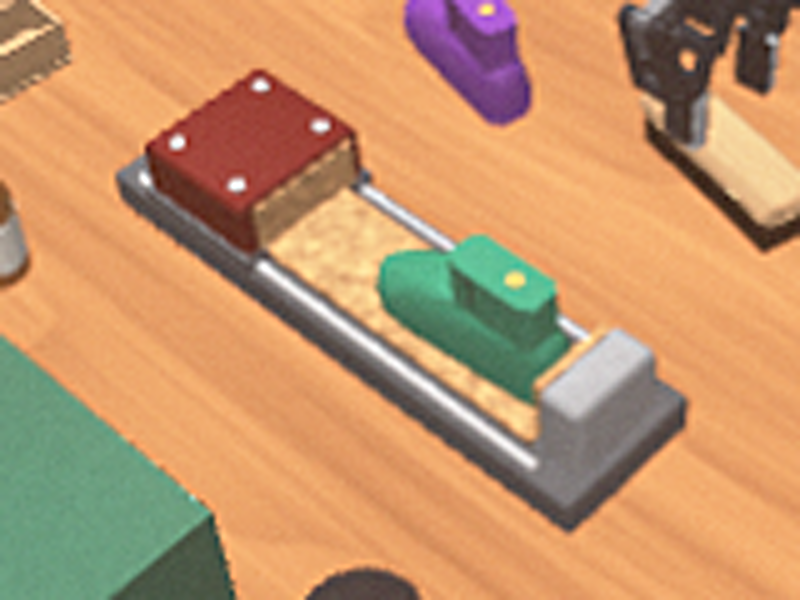

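View pics/t14.png

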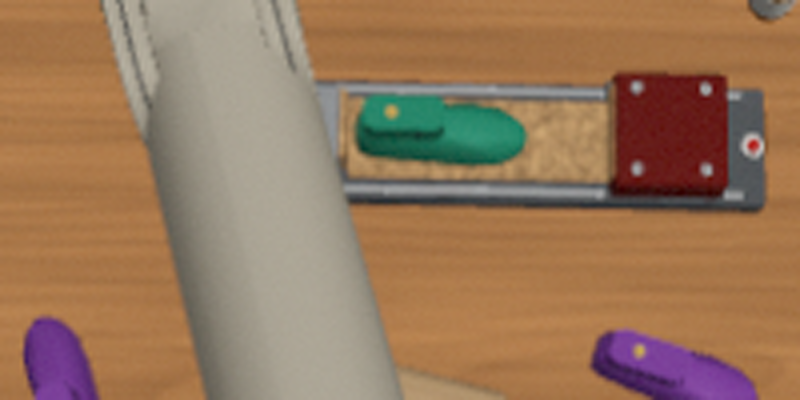

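View pics/w14.png

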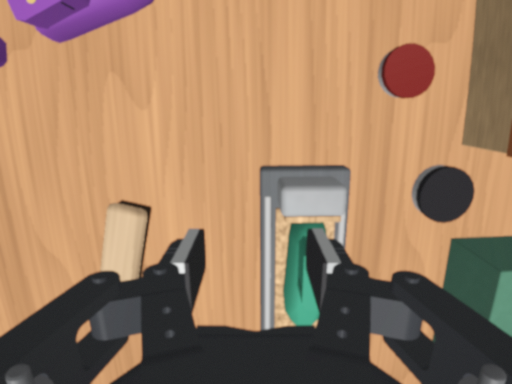

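Run:
```python
from h import *
import pickle
t,s,w=pickle.load(open("c14.pkl","rb"))
T=lambda x,y:((x+.5)/4-.5+140,(y+.5)/4-.5+120)
S=lambda x,y:((x+.5)/5-.5+140,(y+.5)/5-.5+165)
for n,a,b in [("dot",(391,112),(514,280)),("r1",(637,88),(236,184)),("r2",(637,169),(321,126)),("r3",(706,89),(178,142)),("r4",(706,170),(261,86)),("toe",(525,135),(381,287))]:
    p=tri([t,s],[T(*a),S(*b)]);print(n,p.round(4))
print(onz(t,T(357,128),.045),"heel back-ish", onz(t,T(525,135),.046))
m=cv2.inRange(cv2.cvtColor(t["color"],cv2.COLOR_RGB2HSV),(70,120,60),(95,255,255)); m[:130]=0;m[170:]=0;m[:,:220]=0;m[:,290:]=0
print(cv2.boundingRect(m))
```

```text
dot [0.6    0.0577 0.1133]
r1 [ 0.6347 -0.1536  0.0802]
r2 [ 0.5624 -0.1528  0.0794]
r3 [ 0.6344 -0.2131  0.0801]
r4 [ 0.5624 -0.2122  0.0799]
toe [ 0.6055 -0.059   0.0267]
[0.60424556 0.09048248 0.045     ] heel back-ish [ 0.59980388 -0.05762019  0.046     ]
(230, 144, 41, 17)
```

Run:
```python
from workcell import order
print(order.hand_in())
```

```text
the job is handed in; nothing more can be done
None
```

I pushed the carriage home against the hidden stop, then set the green last on the cork bed and let go. I handed the job in at about 23.6 s.

**Carriage:** It moved stuck at about 9–11 N and broke free after roughly 50 mm of pushing. From there I guided it at about 3 cm/s to the stop, pressed it to 18.5 N and eased off slowly. The carriage hid the pin from the scene camera during the press, so I went by force alone then. In the last top view the red pin shows raised, and the carriage is about 118 mm from where it started and has not moved since I let go.

**Last:** It touched the cork at about 15 N and was let go there. The views after I let go show:
- **Position:** it stands on its sole, toe towards the carriage, about 1 mm from the rail's middle line, with its heel about 5–7 mm from the pad.
- **Direction:** it is within about 0.5° of the rail.

**Other checks:** The wrist camera and the two fixed cameras differed by about 2 mm in x. I used the wrist camera for the placing. A rough two-view toe point read about 5 mm off line, but I don't trust it because the toe's outline is a different point in each view. The single top view put the toe on line. The arm ended clear of everything, and I saw no sign that any other object had moved.

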